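Turn the transformers pins-up with a capped tray

TASK

The two potted transformers in the tray on the turnover stand have to end up pins upward. Take the empty tray that matches theirs in size, cap theirs with it, mouth to mouth, pressing straight down until both end clips snap over it, then swing the crank over the top through its full half turn so that both trays turn over together and the transformers come to lie in the matching tray. Leave the smaller tray where it is.

Things in the scene. Friction and masses are not known exactly. Their poses are not given: they have to be found in the camera images.
- empty_tray: Matching empty tray, black plastic, loose, mouth down on the worktop: outside 90 (its x) x 56 (its y) x 28 mm high, walls and floor 3 mm, 0.08 kg. Origin at the centre of its mouth (on the worktop now); z points from mouth to flat closed back, up now. Pinch it across its 56 mm width; a half turn about z makes no difference.
- small_tray: Bystander: a smaller black tray, also mouth down, 66 x 44 x 28 mm; origin and axes likewise. Does not fit the stand; must stay where it is.
- loaded_mouth (a point): Centre of the mouth of the loaded tray, black, the same 90 (x) x 56 (y) x 28 mm, fixed in the cradle, on the cradle's turning axis, 65 mm above the worktop. x runs along the axis away from the crank, z out of the mouth (up now). The transformers stand 20 mm above it. The matching tray is seated when its mouth centre is here, z axes parallel, length along x (either way round).
- cradle (a joint): Turning angle of the cradle with both trays, rad: 0 now (loaded tray mouth up, at a stop), 3.14 turned right over (at a stop). Stays where it is left (friction 0.25 N m, about 4 N at the handle).
- crank_handle (a point): Middle of the crank handle: black sleeve, 16 mm diameter, 40 mm long, parallel to the turning axis, spins freely; in loaded_mouth's frame at x -107, y +60, z 0 mm. As the cradle angle grows it goes up over the axis (60 mm above it) and down on the other side to axis height: a half circle about loaded_mouth's x axis. Pinch it from above and lead it round without turning the gripper.
- transformer_a: Potted transformer, grey block 34 x 40 x 41 mm on four short brass pins 4 mm long, 45 mm high in all, loose in the loaded tray. Origin between the pin tips; z away from the pins (up now).
- transformer_b: The second transformer, the same.
- turnover_stand: Aluminium stand, fixed, origin under the cradle's middle; axes as loaded_mouth. Flared guides at the corners of the long sides rise 27 mm above the mouth, lead the capping tray in from up to 5 mm off in y and leave it 3 mm play; they leave 32 mm either way of the middle free for fingers. Along x nothing centres it: place it within 4 mm. Gripping it 22 mm above its mouth keeps fingers clear.
- clip_far (a point): Hook of the far one (+x end) of two equal sprung steel clips, 22 mm wide, one at each x end of the mouth; the point is the hook's inner underside, 29.5 mm above the mouth and 6 mm inside the tray's end. Sloping lead-ins reach 55 mm above it. Pressed straight down with some 5 to 10 N, the tray pushes the clips outwards and they snap over its back; they hold it with 1.5 mm play when turned over.
Things that resemble listed ones, but are neither listed nor needed, are in the scene too. Leave any pink or turquoise look-alike of the empty_tray alone.

How it is judged:
By the outcome, as a careful person would: the job done as asked, in the order asked, and still so for the second after the job is handed in, with the robot touching nothing.
It also fails if it takes over 54 s, if anything falls off the work surface, if the arm or the gripper's body presses on something with over 40 N, if the wrist force passes 120 N, or if a joint passes its speed limit or range.

ROBOT

A 6-joint arm with a two-finger parallel gripper is mounted at the origin on a cart in front of the work surface, level with it; the furniture and walls round the work are solid. World frame = base frame: x ahead of the robot, y to its left, z up, the work surface at z = 0. Lengths are in m, angles in rad, forces in N, time in s.
With the tool pointing down it reaches from about 0.225 to 0.875 m from the base axis. Payload 3.4 kg.
Tool frame: the origin (TCP) lies between the finger pads; the fingertips stand 11 mm ahead of it and the grasp point (between the pads) lies 8 mm behind it; z points along the fingers, y is the line along which they close (so a half turn about z gives the same grasp; the last joint's range is limited). The gripper opens to 85 mm and grips with 20 to 120 N. Pads are 22 mm wide; open, the fingers measure 114 mm over their backs; the gripper's body (76 mm by 85 mm) begins 54 mm behind the grasp point. The pads swing forward as they close: fully open they stand 13 mm farther back than shut.
Start: joints at [1.134, 0.276, 1.505, -0, 1.361, -0.121], TCP at [0.179, 0.547, 0.242] pointing down, gripper open.
Joint ranges: [-2.89, 2.89], [-0.75, 2.08], [0.22, 2.7], [-1.18, 4.32], [0.11, 2.71], [-2.7, 2.7]. Speed limits (rad/s): [2.57, 2.57, 3.14, 3.14, 3.14, 3.14].

INTERFACE

Orientations are given as a unit quaternion [w, x, y, z].
In Python, from workcell import manip gives the robot as it stands. The module is installed in compiled form; this text tells all that it offers.
- The arm moves only by the tool drive_tool, never from a script. Its arguments are lists of equal length, an entry for each row: "slide": the shift along the tool's x, y, z in cm, a list of three; "spin": the turn about the tool's z in rad. A call has 1 to 10 rows; each row shifts and turns the commanded pose from where the row before left it, along the tool's axes as they then stand; what a row does not reach is not made up. A row lasts 1/10 s, in which the tool goes at most 50 mm and 8.59 degrees, less where a joint would pass 70% of its speed; a pose out of reach is approached as far as the arm can. A call with a gripper value outside its range is refused whole. "grip" is the closure, from 0 (fully open) to 1 (shut), set as the call begins (left out, the last holds). The fingers move at their own pace and stop on an object; "force" is the grip in N (left out, the last holds). Time passes only in rows, so rows that do not move let the fingers close. It gives the time, the measured TCP pose, the force, the opening and the grip force at its end, in the units of the state.
- manip.state(): the state, without advancing time (a new reading comes with each control period).
- manip.grab_frame(name): name is "scene" or "top" or "wrist"; returns a dict with "color" (420x560x3 uint8, red, green, blue), "fx", "fy", "cx", "cy" (pixels), "k1" (the pictures are not rectified: a ray, as slopes to the right and down, at radius r is drawn at 1 + k1 r^2 times it, then the intrinsics apply), "cam_to_world" (4x4, takes a point from camera to world coordinates). Camera axes: x right, y up, looking along -z (the intrinsics and any distortion apply to the point x, -y, -z); pixel columns grow to the right and rows downward; lengths in m; the calibration is good to about 2 mm. A picture is of the moment at which its call begins. There is no depth.
- manip.hand_in(): hands the job in; it is judged then, once.
The state is a dict: "time": time; "joint_pos": joint angles; "qvel": joint speeds; "tau": joint torques, N m; "ee_pos": TCP position; "ee_rot": TCP orientation; "ft_force": force on the tool from outside, world axes, zero at the start; "wrist_torque": the same for the moment, N m; "finger_gap": finger opening in m; "grip_force": force on a finger pad.
Only numpy, scipy, OpenCV 4.12 (cv2) and the standard library are available. Lean on these libraries where they do the work, as an engineer would, in place of code of your own. Each camera call takes 0.05 s, during which the arm holds its last target. There are 200 camera calls.

## Working session

There is one attempt and no reset: what is moved stays moved. The work goes in short steps, Python scripts to look and compute and a tool call to move; the robot and the scene stay as the last step left them, time stands still between calls to the robot, and variables do not carry over. Pictures are saved under pics/ and viewed, at most 10 in all, crops included, and the job is handed in when it is done.

Besides the shell and the picture viewer there is one more tool, called after "Emit:" as a command line: name --pt "numbers of a row" for each row, then --argument value for the rest. drive_tool: Moves the arm, as the interface text tells. Its arguments: {"type":"object","properties":{"slide":{"type":"array"},"spin":{"type":"array"},"grip":{"type":"number"},"force":{"type":"number"}},"required":["slide","spin"]}

```bash
mkdir -p pics
cat > h.py <<'E'
import numpy as np, cv2
from workcell import manip
def grab(n,f):
    d=manip.grab_frame(n); cv2.imwrite(f'pics/{f}.png',d['color'][...,::-1]); np.save(f'pics/{f}.npy',d,allow_pickle=True); return d
def load(f): return np.load(f'pics/{f}.npy',allow_pickle=True).item()
def ray(d,u,v):
    K=np.array([[d['fx'],0,d['cx']],[0,d['fy'],d['cy']],[0,0,1.]])
    s=cv2.undistortPoints(np.array([[[u,v]]],float),K,np.array([d['k1'],0,0,0,0.]))[0,0]
    T=np.array(d['cam_to_world']); return T[:3,3],T[:3,:3]@np.array([s[0],-s[1],-1])
def plane(d,u,v,z):
    o,r=ray(d,u,v); return o+r*(z-o[2])/r[2]
def proj(d,p):
    T=np.array(d['cam_to_world']); q=T[:3,:3].T@(np.array(p,float)-T[:3,3]); s=np.array([q[0],-q[1]])/-q[2]
    s=s*(1+d['k1']*(s@s)); return np.array([d['fx']*s[0]+d['cx'],d['fy']*s[1]+d['cy']])
E
python3 - <<'E'
from h import *
for n in('scene','top','wrist'):
    d=grab(n,n+'0'); print(n,d['fx'],d['k1'],np.round(d['cam_to_world'],3).tolist())
print(manip.state())
E
```

```text
scene 427.19504461431814 -0.11099112898090205 [[0.677, 0.47, -0.566, -0.023], [-0.735, 0.412, -0.538, -0.288], [-0.02, 0.781, 0.625, 0.665], [0.0, 0.0, 0.0, 1.0]]
top 494.18214841372634 -0.1501119964118204 [[0.028, 0.987, -0.16, 0.349], [-0.999, 0.031, 0.014, 0.185], [0.019, 0.16, 0.987, 1.023], [0.0, 0.0, 0.0, 1.0]]
wrist 293.9303313865228 0.0154746603084742 [[0.311, -0.905, -0.289, 0.104], [0.95, 0.296, 0.096, 0.57], [-0.002, -0.304, 0.953, 0.373], [0.0, 0.0, 0.0, 1.0]]
{'time': 0.15, 'joint_pos': array([ 1.13399043e+00,  2.76476444e-01,  1.50584974e+00,  1.91788000e-05,
        1.36070696e+00, -1.20987968e-01]), 'qvel': array([-0.00065239, -0.00226658, -0.0042747 ,  0.00101183, -0.00256373,
       -0.00061289]), 'tau': array([ 9.33152805e-04, -4.17147803e+01, -2.46032757e+01, -2.90105609e-04,
        7.71911902e-03,  1.46190951e-05]), 'ee_pos': array([0.17842112, 0.54621618, 0.24162023]), 'ee_rot': array([-2.07295338e-04,  1.57255474e-01,  9.87557693e-01, -6.89834606e-04]), 'ft_force': array([ 0.93930296, -0.05872758,  0.64401551]), 'wrist_torque': array([-0.01971978,  0.0931524 , -0.02416247]), 'grip_force': 0.0, 'finger_gap': 0.08554968455661664}
```

View pics/top0.png

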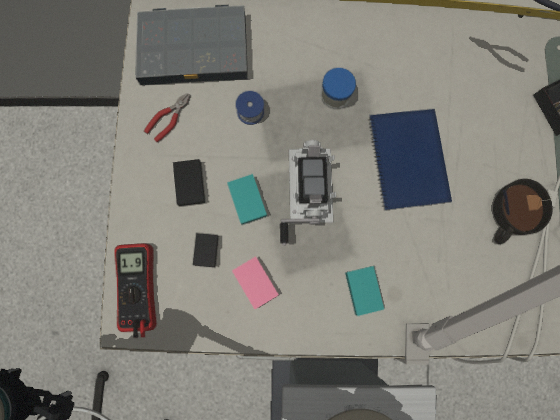

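View pics/scene0.png

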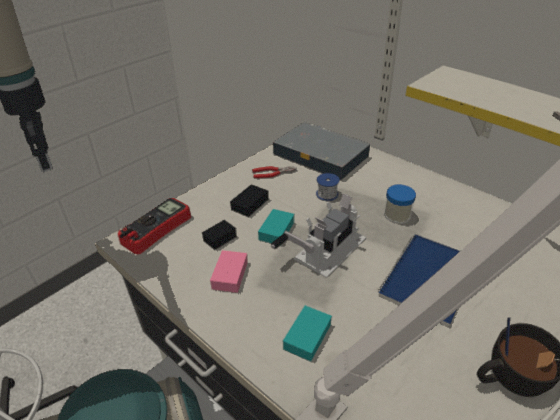

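The top picture shows the matching tray at about (189,183), the small tray at (205,250), the stand at (312,187) and the crank handle at (285,232). The scene view agrees with this.

Run:
```python
from h import *
d=load('top0'); im=d['color']
a=cv2.resize(im[145:215,160:220],None,fx=6,fy=6,interpolation=cv2.INTER_CUBIC)
b=cv2.resize(im[135:250,265:345],None,fx=5,fy=5,interpolation=cv2.INTER_CUBIC)
out=np.zeros((600,770,3),np.uint8); out[:a.shape[0],:a.shape[1]]=a; out[:b.shape[0],365:365+b.shape[1]]=b
cv2.imwrite('pics/crop1.png',out[...,::-1])
g=im.max(2); m=(g<65).astype(np.uint8)
for c in cv2.findContours(m,0,2)[0]:
    if cv2.contourArea(c)>80:
        r=cv2.minAreaRect(c)
        if 120<r[0][0]<360 and 100<r[0][1]<300:
            P=np.array([plane(d,*q,0.028) for q in cv2.boxPoints(r)])
            print(np.round(r[0],1),np.round(r[1],1),r[2],'ctr',plane(d,*r[0],.028).round(4),'sides',np.linalg.norm(P-np.roll(P,1,0),axis=1).round(4),P[:,:2].round(4).tolist())
```

```text
[133.  292.5] [89.3 30.1] 88.05851745605469 ctr [0.3278 0.465  0.028 ] sides [0.1794 0.0626 0.1785 0.0615] [[0.4152, 0.5053], [0.4196, 0.4429], [0.2418, 0.4266], [0.2366, 0.4878]]
[205.4 249.9] [22.6 32. ] 5.19442892074585 ctr [0.4188 0.3225 0.028 ] sides [0.0457 0.0647 0.0461 0.0646] [[0.3879, 0.3468], [0.4525, 0.3442], [0.4498, 0.2982], [0.3854, 0.3011]]
[284.  232.5] [19.  8.] 90.0 ctr [0.4589 0.1651 0.028 ] sides [0.0387 0.0162 0.0387 0.0162] [[0.478, 0.1738], [0.4785, 0.1575], [0.4399, 0.1565], [0.4394, 0.1727]]
[188.6 182.3] [44.1 28.1] 83.8844985961914 ctr [0.5565 0.3644 0.028 ] sides [0.0934 0.0586 0.0932 0.0576] [[0.5989, 0.4013], [0.6069, 0.3433], [0.5149, 0.3284], [0.5069, 0.3854]]
[312.6 179.6] [45.5 28.5] 88.40885925292969 ctr [0.5703 0.109  0.028 ] sides [0.096  0.0594 0.0963 0.0584] [[0.6168, 0.1408], [0.6206, 0.0815], [0.5244, 0.0777], [0.5209, 0.136]]
```

View pics/crop1.png

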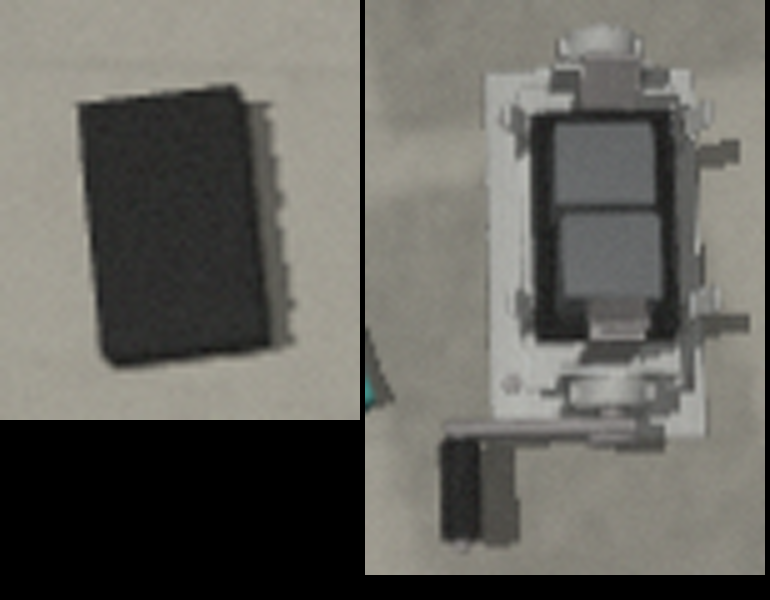

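The crops show the tray's back fully in view, leaning about 9° from world x. The cradle lies about 2° off x, with the handle at lower left (on the +y side). Next I move the wrist camera over the tray.

Emit:
drive_tool --pt "0 0 1" --pt "0 0 1" --pt "0 0 1" --pt "0 0 1" --pt "-2.4 -1.7 0" --pt "-2.4 -1.7 0" --pt "-2.4 -1.7 0" --pt "-2.4 -1.7 0" --pt "-2.4 -1.7 0" --pt "-2.4 -1.7 0" --spin '[-0.12, -0.12, -0.12, -0.12, 0, 0, 0, 0, 0, 0]' --grip 0

```text
time: 1.15
ee_pos: [0.3382, 0.4688, 0.202]
ee_rot: [-0.0, -0.082, 0.997, -0.0]
ft_force: [0.5, -0.7, -0.5]
finger_gap: 0.0853
grip_force: 0.0
```

Emit:
drive_tool --pt "-2.4 -1.7 0" --pt "-2.4 -1.7 0" --pt "-2.4 -1.7 0" --pt "-2.4 -1.7 0" --pt "-2.4 -1.7 1" --pt "-2.4 -1.7 1" --pt "-2.4 -1.7 1" --pt "-2.4 -1.7 1" --pt "0 0 0" --pt "0 0 0" --spin '[0, 0, 0, 0, 0, 0, 0, 0, 0, 0]'

```text
time: 2.15
ee_pos: [0.549, 0.3662, 0.1614]
ee_rot: [-0.001, -0.081, 0.997, -0.0]
ft_force: [-0.0, -0.0, 0.4]
finger_gap: 0.0854
grip_force: 0.0
```

Run:
```python
from h import *
d=grab('wrist','wrist1')
s=manip.state(); print(s['time'],s['ee_pos'],s['ee_rot'],s['ft_force'])
im=d['color']; m=(im.max(2)<65).astype(np.uint8)
for c in cv2.findContours(m,0,2)[0]:
    if cv2.contourArea(c)>800:
        r=cv2.minAreaRect(c); P=np.array([plane(d,*q,0.028) for q in cv2.boxPoints(r)])
        print(np.round(r[0],1),np.round(r[1],1),r[2],'ctr',P.mean(0).round(4),'sides',np.linalg.norm(P-np.roll(P,1,0),axis=1).round(4),P[:,:2].round(4).tolist())
```

```text
2.2 [0.54846551 0.36674199 0.16195212] [-7.00920920e-04 -8.17929693e-02  9.96649092e-01  7.55087233e-05] [-0.92429744  1.04669505 -0.52273542]
[279.5 341.5] [155. 559.] 90.0 ctr [0.7113 0.3982 0.028 ] sides [0.2122 0.5527 0.2123 0.6644] [[0.655, 0.1084], [0.5656, 0.6539], [0.7582, 0.743], [0.8662, 0.0874]]
[272.5 209. ] [59. 92.] 0.0 ctr [0.5573 0.3658 0.028 ] sides [0.0586 0.0913 0.053  0.0913] [[0.6071, 0.3442], [0.5166, 0.3323], [0.508, 0.3846], [0.5976, 0.402]]
[513.  234.9] [ 77.5 219.5] 42.709388732910156 ctr [0.5527 0.5948 0.028 ] sides [0.0959 0.1903 0.0781 0.2032] [[0.6177, 0.5189], [0.4436, 0.5958], [0.4788, 0.6655], [0.6707, 0.5989]]
[ 10.  176.5] [99. 20.] 90.0 ctr [0.5654 0.1268 0.028 ] sides [0.0941 0.0168 0.0938 0.0186] [[0.5201, 0.1234], [0.5173, 0.1399], [0.6107, 0.1312], [0.6136, 0.1129]]
[443.6  34.1] [89.6 72.3] 2.6025619506835938 ctr [0.3916 0.4754 0.028 ] sides [0.073  0.0498 0.0681 0.0506] [[0.4198, 0.4464], [0.3715, 0.4343], [0.3638, 0.502], [0.4115, 0.5189]]
[248.3  42.5] [57.4 93.9] 9.462322235107422 ctr [0.4223 0.3242 0.028 ] sides [0.0474 0.0665 0.0435 0.0669] [[0.4559, 0.2988], [0.3896, 0.3042], [0.3885, 0.3476], [0.4554, 0.3462]]
[35. 38.] [76. 70.] 90.0 ctr [0.4469 0.1584 0.028 ] sides [0.0548 0.0524 0.054  0.0562] [[0.4245, 0.1351], [0.4153, 0.1866], [0.4692, 0.1836], [0.4788, 0.1283]]
```

View pics/wrist1.png

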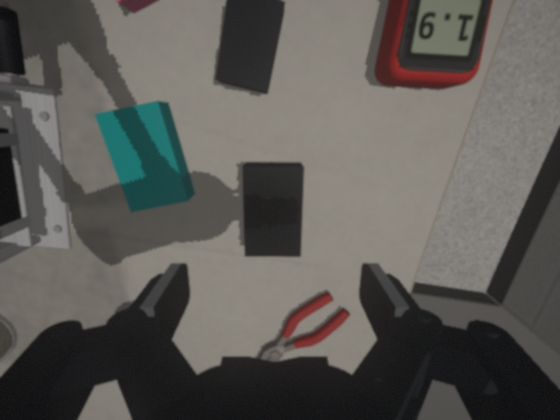

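The wrist view shows the tray's back at columns 244–302, with its far edge at row 256. It is well aligned with the tool, and both views give a centre of about (0.558, 0.3655). I descend and grasp it.

Emit:
drive_tool --pt "-0.9 -0.3 1.9" --pt "0 0 2" --pt "0 0 2" --pt "0 0 2" --pt "0 0 2" --pt "0 0 2" --pt "0 0 2" --pt "0 0 1" --pt "0 0 0" --pt "0 0 0" --spin '[0, 0, 0, 0, 0, 0, 0, 0, 0, 0]'

```text
time: 3.2
ee_pos: [0.5584, 0.3659, 0.0142]
ee_rot: [0.001, -0.082, 0.997, 0.0]
ft_force: [-0.4, -0.2, 1.3]
finger_gap: 0.085
grip_force: 0.0
```

Emit:
drive_tool --pt "0 0 0" --pt "0 0 0" --pt "0 0 0" --pt "0 0 0" --pt "0 0 0" --pt "0 0 0" --pt "0 0 0" --pt "0 0 0" --spin '[0, 0, 0, 0, 0, 0, 0, 0]' --grip 1 --force 50

```text
time: 4.0
ee_pos: [0.5592, 0.3657, 0.0148]
ee_rot: [0.001, -0.082, 0.997, 0.001]
ft_force: [-0.7, 0.6, 5.4]
finger_gap: 0.0551
grip_force: 54.2
```

Emit:
drive_tool --pt "0 0 -1" --pt "0 0 -2" --pt "0 0 -2.5" --pt "0 0 -2.5" --pt "0 0 -2.5" --pt "0 0 -2.5" --pt "0 0 -2.5" --pt "0 0 -2.5" --pt "0 0 -2.5" --pt "0 0 -2.5" --spin '[0, 0, 0, 0, 0, 0, 0.062, 0.062, 0, 0]'

```text
time: 5.0
ee_pos: [0.5579, 0.3649, 0.2445]
ee_rot: [-0.0, -0.02, 1.0, -0.0]
ft_force: [-0.1, 0.8, 0.0]
finger_gap: 0.055
grip_force: 53.5
```

Emit:
drive_tool --pt "-0.6 -2.5 0" --pt "-0.6 -2.5 0" --pt "-0.6 -2.5 -0.3" --pt "-0.6 -2.5 -0.3" --pt "-0.6 -2.5 -0.3" --pt "-0.6 -2.5 -0.3" --pt "-0.6 -2.5 -0.3" --pt "-0.6 -2.5 -0.3" --pt "-0.6 -2.5 -0.3" --pt "-0.6 -2.5 -0.3" --spin '[0, 0, 0, 0, 0, 0, 0, 0, 0, 0]'

```text
time: 6.0
ee_pos: [0.6281, 0.1167, 0.2675]
ee_rot: [-0.0, -0.02, 1.0, -0.0]
ft_force: [-0.2, -0.4, -1.2]
finger_gap: 0.0547
grip_force: 53.6
```

Emit:
drive_tool --pt "0 0 0" --pt "0 0 0" --spin '[0, 0]'

```text
time: 6.2
ee_pos: [0.6281, 0.1175, 0.2673]
ee_rot: [-0.0, -0.019, 1.0, 0.0]
ft_force: [-1.8, 0.1, -0.4]
finger_gap: 0.055
grip_force: 53.5
```

Run:
```python
from h import *
d=grab('wrist','wrist2')
s=manip.state(); print(s['time'],s['ee_pos'],s['ee_rot'],s['ft_force'])
o=cv2.resize(d['color'],None,fx=1.42,fy=1.42,interpolation=cv2.INTER_CUBIC); cv2.imwrite('pics/wrist2b.png',o[...,::-1])
```

```text
6.25 [0.6278906  0.11815244 0.2672305 ] [-3.85294545e-04 -1.99596748e-02  9.99800630e-01  4.03357356e-04] [-0.70312038 -0.00204623  0.25957857]
```

View pics/wrist2b.png

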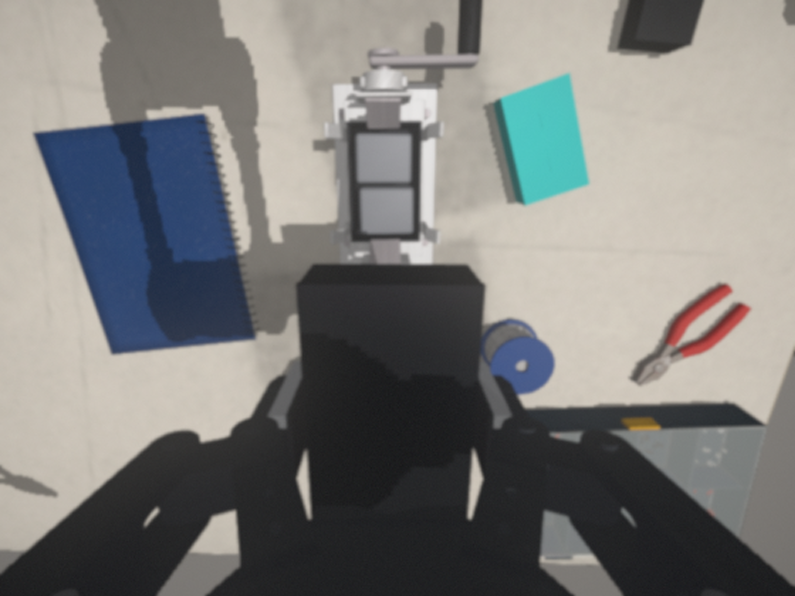

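The wrist view shows the held tray level between the pads. Enlarged, the loaded mouth is the dark rectangle from about (348,122) to (421,240), and the handle is at the top at about (470,25). Now I measure the rim.

Run:
```python
from h import *
d=load('wrist2'); g=d['color'].max(2).astype(int)
for v in (92,100,110,120,130,140,150,160): print('row',v,[int(x) for x in g[v,238:304]])
for u in (249,250,253,288,291): print('col',u,[int(x) for x in g[78:180,u]])
```

```text
row 92 [168, 158, 141, 125, 113, 100, 87, 75, 67, 59, 58, 58, 59, 60, 63, 65, 64, 64, 65, 64, 64, 65, 67, 66, 64, 66, 66, 64, 65, 69, 70, 72, 71, 73, 73, 75, 76, 76, 74, 77, 77, 75, 76, 77, 75, 75, 76, 76, 75, 69, 64, 61, 60, 60, 58, 58, 62, 75, 91, 108, 114, 111, 116, 126, 131, 135]
row 100 [133, 132, 131, 128, 125, 118, 102, 82, 67, 59, 58, 69, 91, 119, 138, 148, 150, 151, 152, 153, 153, 153, 153, 155, 155, 155, 155, 155, 157, 157, 157, 158, 158, 158, 158, 159, 160, 159, 159, 162, 161, 160, 162, 163, 162, 162, 163, 163, 163, 158, 147, 121, 87, 65, 59, 59, 65, 89, 131, 176, 204, 215, 221, 225, 227, 227]
row 110 [133, 133, 133, 134, 132, 125, 110, 86, 69, 59, 59, 65, 87, 113, 134, 146, 150, 151, 152, 152, 153, 152, 152, 153, 154, 155, 153, 154, 155, 155, 156, 156, 157, 157, 158, 158, 158, 157, 159, 158, 158, 159, 159, 160, 159, 159, 160, 160, 159, 155, 141, 116, 83, 63, 59, 58, 67, 99, 151, 197, 219, 227, 227, 228, 227, 226]
row 120 [133, 133, 133, 133, 132, 126, 115, 98, 76, 65, 59, 62, 79, 107, 130, 143, 147, 149, 150, 150, 150, 150, 151, 151, 151, 151, 152, 153, 153, 154, 153, 154
[... 3015 characters left out ...]
30, 123, 112, 91, 75, 75, 90, 111, 135, 149, 156, 158, 157, 158, 157, 156, 155, 155, 155, 154, 154, 154, 153, 153, 153, 151, 151, 150, 150, 150, 149, 149, 148, 147, 145, 145, 143, 135, 119, 92, 67, 56, 56, 75, 116, 170, 208, 218, 219, 218, 218, 219, 216, 210, 198]
col 291 [232, 232, 231, 232, 231, 225, 202, 148, 97, 66, 59, 57, 60, 60, 60, 59, 61, 63, 64, 64, 66, 64, 65, 66, 65, 63, 65, 64, 63, 63, 63, 63, 63, 62, 63, 63, 63, 62, 61, 62, 61, 62, 62, 61, 61, 60, 61, 60, 60, 58, 59, 57, 59, 61, 72, 80, 88, 91, 92, 93, 92, 93, 91, 91, 93, 92, 91, 89, 90, 90, 90, 90, 90, 88, 87, 88, 88, 88, 87, 87, 87, 89, 88, 87, 81, 72, 60, 54, 54, 58, 77, 120, 174, 211, 220, 221, 220, 222, 221, 221, 220, 220]
```

```bash
cat >> h.py <<'E'
def tool(s):
    w,x,y,z=s['ee_rot']; from scipy.spatial.transform import Rotation as R
    return R.from_quat([x,y,z,w]).as_matrix()
E
python3 - <<'E'
from h import *
d=load('wrist2'); s=manip.state()
f=lambda u,v:plane(d,u+.5,v+.5,.065)[:2]
L=[f(244.4,100),f(245.1,120),f(246.1,150)];R=[f(296.2,100),f(295.6,120),f(295.4,150)]
N=[f(249,84.2),f(288,85.1)];F=[f(249,169.9),f(288,169.4)]
for n,q in zip('LRNF',(L,R,N,F)): print(n,np.round(q,4).tolist())
m=(np.mean(L,0)+np.mean(R,0))/2; a=np.array(R)-np.array(L); print('width',np.linalg.norm(a,axis=1),'len',np.array(F)-np.array(N))
dL=L[2]-L[0];dR=R[2]-R[0]; print('angles',np.degrees([np.arctan2(dL[1],dL[0]),np.arctan2(dR[1],dR[0])]))
print('mid y',m,'mid x',(np.mean(N,0)+np.mean(F,0))/2)
print(tool(s).round(3).tolist(), s['ee_pos'])
# held tray near end edge of back and handle
g=d['color'].max(2).astype(int)
print([int(x) for x in g[180:215,260]]);print([int(x) for x in g[0:50,331]])
for v in (5,15,25,32): print('h',v,[int(x) for x in g[v,312:352]])
for u,v in ((264,201),(212,201),(339,201)): print(plane(d,u,v,.2673-.0145+.028))
E
```

```text
L [[0.5365, 0.0828], [0.5567, 0.0837], [0.5887, 0.0851]]
R [[0.5343, 0.1378], [0.5546, 0.1384], [0.5866, 0.1402]]
N [[0.5208, 0.0875], [0.5201, 0.1283]]
F [[0.611, 0.0886], [0.6088, 0.1331]]
width [0.05505242 0.05476662 0.05514065] len [[0.09023017 0.00110552]
 [0.0886589  0.00476363]]
angles [2.50040664 2.59690501]
mid y [0.55958431 0.11133487] mid x [0.56516933 0.10937481]
[[-0.999, -0.04, -0.001], [-0.04, 0.999, 0.001], [0.001, 0.001, -1.0]] [0.6278906  0.11815244 0.2672305 ]
[109, 107, 107, 106, 101, 86, 62, 46, 44, 44, 42, 42, 43, 43, 40, 43, 43, 39, 41, 42, 45, 51, 53, 53, 51, 51, 51, 51, 53, 51, 50, 49, 49, 50, 50]
[61, 65, 62, 65, 64, 64, 66, 65, 66, 65, 64, 63, 63, 64, 63, 64, 63, 67, 69, 69, 68, 69, 68, 70, 72, 71, 70, 71, 71, 72, 71, 72, 72, 71, 72, 71, 75, 104, 140, 166, 175, 175, 166, 148, 125, 104, 102, 121, 147, 163]
h 5 [169, 169, 170, 169, 168, 168, 170, 171, 172, 168, 151, 111, 70, 57, 57, 56, 58, 60, 63, 64, 66, 67, 66, 64, 64, 62, 81, 124, 166, 186, 191, 193, 192, 192, 193, 193, 194, 194, 194, 194]
h 15 [174, 173, 174, 173, 173, 172, 171, 170, 169, 163, 142, 99, 64, 58, 58, 59, 61, 63, 63, 64, 67, 69, 67, 63, 60, 69, 108, 154, 181, 187, 190, 190, 189, 191, 192, 193, 193, 193, 194, 195]
h 25 [135, 160, 170, 173, 172, 173, 172, 172, 168, 154, 120, 81, 61, 58, 60, 60, 62, 65, 67, 71, 71, 69, 65, 64, 65, 83, 128, 170, 188, 191, 192, 193, 193, 192, 193, 193, 194, 195, 197, 198]
h 32 [148, 164, 169, 170, 170, 171, 171, 170, 168, 150, 110, 73, 60, 60, 59, 61, 64, 68, 71, 72, 71, 67, 65, 62, 68, 100, 147, 177, 188, 190, 190, 193, 192, 194, 193, 194, 195, 195, 196, 196]
[0.58420307 0.11136243 0.2808    ]
[0.58503163 0.08975779 0.2808    ]
[0.58301354 0.14253634 0.2808    ]
```

The rim measures 90 × 55 mm, centred at (0.565, 0.1116) and turned 2.5°, which agrees with the top camera. The held tray is centred on the TCP to about 1 mm. I move over the stand and descend.

Emit:
drive_tool --pt "2.1 -0.1 0" --pt "2.1 -0.1 0" --pt "2.1 -0.2 0" --pt "0 0 2" --pt "0 0 2.5" --pt "0 0 2.5" --pt "0 0 2.5" --pt "0 0 2" --pt "0 0 0" --pt "0 0 0" --spin '[0, -0.004, 0, 0, 0, 0, 0, 0, 0, 0]' --force 80

```text
time: 7.25
ee_pos: [0.5654, 0.1121, 0.1525]
ee_rot: [-0.0, -0.023, 1.0, 0.0]
ft_force: [0.3, 0.4, -0.4]
finger_gap: 0.0544
grip_force: 89.4
```

Run:
```python
from h import *
a=grab('scene','scene3'); b=grab('wrist','wrist3')
s=manip.state(); print(s['time'],s['ee_pos'],tool(s).round(4).tolist(),s['ft_force'])
o=np.zeros((600,800,3),np.uint8)
o[:,:400]=cv2.resize(a['color'][140:320,260:380],(400,600),interpolation=cv2.INTER_CUBIC)
o[:,400:]=cv2.resize(b['color'][0:300,180:380],(400,600),interpolation=cv2.INTER_CUBIC)
cv2.imwrite('pics/c3.png',o[...,::-1])
```

```text
7.35 [0.5664352  0.11183392 0.15372285] [[-0.999, -0.0449, 0.0026], [-0.0449, 0.999, 0.0004], [-0.0026, 0.0003, -1.0]] [ 1.31589846 -0.34032006 -0.92138803]
```

View pics/c3.png

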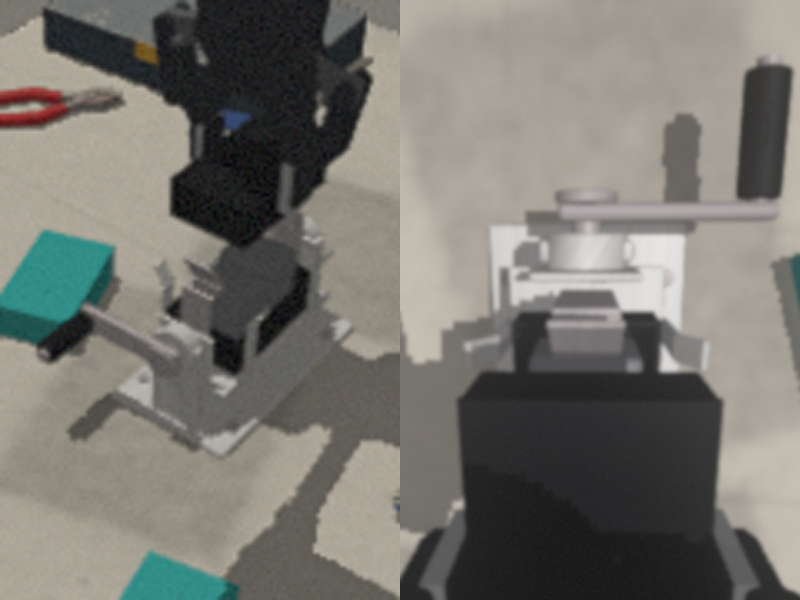

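Both views show the tray centred over the loaded one, above the clips. I descend step by step.

Emit:
drive_tool --pt "0.1 0 1" --pt "0 0 1" --pt "0 0 1" --pt "0 0 1" --pt "0 0 0.5" --pt "0 0 0.5" --pt "0 0 0.5" --pt "0 0 0" --spin '[0, 0, 0, 0, 0, 0, 0, 0]'

```text
time: 8.15
ee_pos: [0.5639, 0.1111, 0.0962]
ee_rot: [-0.001, -0.022, 1.0, -0.0]
ft_force: [0.6, 0.9, -3.0]
finger_gap: 0.0543
grip_force: 89.5
```

Emit:
drive_tool --pt "0 0 0.4" --pt "0 0 0.4" --pt "0 0 0.3" --pt "0 0 0" --spin '[0, 0, 0, 0]'

```text
time: 8.55
ee_pos: [0.5642, 0.1112, 0.0857]
ee_rot: [-0.001, -0.022, 1.0, 0.0]
ft_force: [0.8, 0.4, -1.0]
finger_gap: 0.0542
grip_force: 89.7
```

Emit:
drive_tool --pt "0 0 0.2" --pt "0 0 0.2" --pt "0 0 0.2" --pt "0 0 0" --spin '[0, 0, 0, 0]'

```text
time: 8.95
ee_pos: [0.5646, 0.1112, 0.0801]
ee_rot: [-0.0, -0.022, 1.0, 0.0]
ft_force: [-0.1, 0.2, -0.4]
finger_gap: 0.0542
grip_force: 89.5
```

Emit:
drive_tool --pt "0 0 0.2" --pt "0 0 0.1" --pt "0 0 0" --spin '[0, 0, 0]'

```text
time: 9.25
ee_pos: [0.5646, 0.1112, 0.0799]
ee_rot: [0.001, -0.022, 1.0, 0.0]
ft_force: [-5.1, -0.8, 15.7]
finger_gap: 0.0544
grip_force: 91.5
```

Run:
```python
from h import *
a=grab('scene','scene4'); b=grab('wrist','wrist4')
s=manip.state(); print(s['time'],s['ee_pos'],s['ft_force'])
o=np.zeros((600,800,3),np.uint8)
o[:,:400]=cv2.resize(a['color'][170:290,290:370],(400,600),interpolation=cv2.INTER_CUBIC)
o[:,400:]=cv2.resize(b['color'][60:260,210:343],(400,600),interpolation=cv2.INTER_CUBIC)
cv2.imwrite('pics/c4.png',o[...,::-1])
```

```text
9.35 [0.56465043 0.11119783 0.07991728] [-4.44088318 -1.34787794 15.11636247]
```

View pics/c4.png

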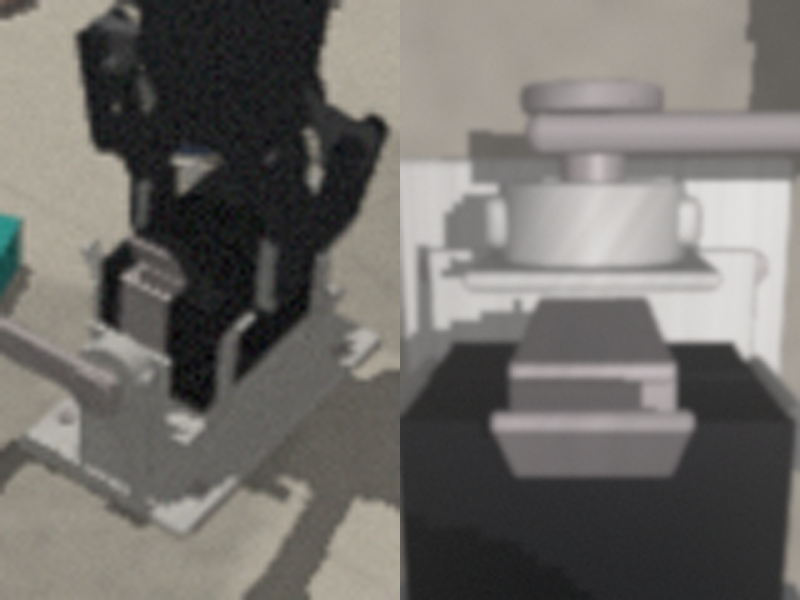

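The near clip's hook sits over the tray's back, and the reaction of 15 N at z 0.080 indicates it is seated. I press a little more to make sure both clips have snapped, then release and rise to check.

Emit:
drive_tool --pt "0 0 0.1" --pt "0 0 0.1" --pt "0 0 0" --spin '[0, 0, 0]'

```text
time: 9.65
ee_pos: [0.5647, 0.1112, 0.0798]
ee_rot: [0.001, -0.022, 1.0, 0.0]
ft_force: [-7.5, -1.4, 26.6]
finger_gap: 0.0544
grip_force: 92.9
```

Emit:
drive_tool --pt "0 0 -0.2" --pt "0 0 -0.2" --pt "0 0 0" --spin '[0, 0, 0]'

```text
time: 9.95
ee_pos: [0.5648, 0.1112, 0.0799]
ee_rot: [0.0, -0.022, 1.0, 0.0]
ft_force: [-0.9, -0.8, 6.4]
finger_gap: 0.0545
grip_force: 90.6
```

Emit:
drive_tool --pt "0 0 0" --pt "0 0 0" --pt "0 0 0" --pt "0 0 0" --spin '[0, 0, 0, 0]' --grip 0.2

```text
time: 10.35
ee_pos: [0.5644, 0.1112, 0.0789]
ee_rot: [-0.0, -0.022, 1.0, 0.0]
ft_force: [0.5, 0.4, 0.1]
finger_gap: 0.0685
grip_force: 0.0
```

Emit:
drive_tool --pt "0 0 -0.5" --pt "0 0 -1" --pt "0 0 -2" --pt "0 0 -2.5" --pt "0 0 -3" --pt "0 0 -3" --pt "0 0 -2" --pt "0 0 0" --spin '[0, 0, 0, 0, 0, 0, 0, 0]'

```text
time: 11.15
ee_pos: [0.5667, 0.1114, 0.2237]
ee_rot: [0.004, -0.022, 1.0, 0.0]
ft_force: [0.8, -0.5, -0.1]
finger_gap: 0.0683
grip_force: 0.0
```

Run:
```python
from h import *
a=grab('scene','scene5'); b=grab('wrist','wrist5')
s=manip.state(); print(s['time'],s['ee_pos'],s['ft_force'])
o=np.zeros((600,800,3),np.uint8)
o[:,:400]=cv2.resize(a['color'][170:290,290:370],(400,600),interpolation=cv2.INTER_CUBIC)
o[:,400:]=cv2.resize(b['color'][60:300,200:360],(400,600),interpolation=cv2.INTER_CUBIC)
cv2.imwrite('pics/c5.png',o[...,::-1])
f=lambda x,y,z:(np.array([.565,.1116,.065])+np.array([x-y*.0445,x*.0445+y,z])).tolist()
for n,p in (('hookfar',f(.039,0,.0295)),('hooknear',f(-.039,0,.0295)),('backfar',f(.045,0,.028)),('backnear',f(-.045,0,.028)),('handle',f(-.107,.06,0))):
    print(n,proj(b,p).round(1),((proj(b,p)-[200,60])*2.5+[400,0]).round())
```

```text
11.25 [0.56446904 0.11118359 0.21978555] [-0.17412529 -0.54529521  0.11574379]
hookfar [274.7 242.6] [587. 457.]
hooknear [274.7 160.8] [587. 252.]
backfar [274.7 247.7] [587. 469.]
backnear [274.7 153.7] [587. 234.]
handle [341.7  79.4] [754.  49.]
```

View pics/c5.png

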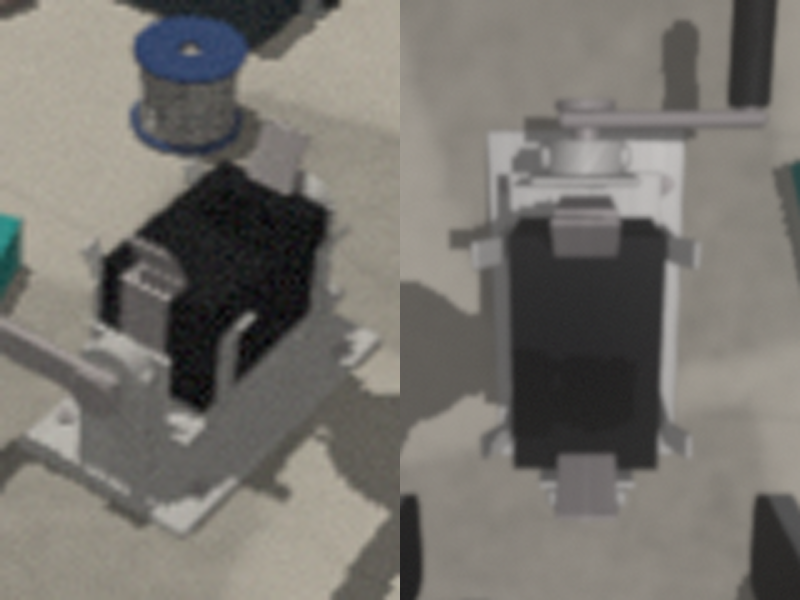

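Both hooks overlap the back at their predicted places: near at row 255 and far at row 455, in crop coordinates. The tray is seated and clipped, so I go on to the handle.

Emit:
drive_tool --pt "2.1 1.2 0" --pt "2.1 1.2 0" --pt "2.1 1.2 0" --pt "2.1 1.2 0" --pt "2.25 1.2 1" --pt "0 0 2" --pt "0 0 2" --pt "0 0 2" --pt "0 0 0" --pt "0 0 0" --spin '[0, 0, 0, 0, 0, 0, 0, 0, 0, 0]' --grip 0.5 --force 50

```text
time: 12.25
ee_pos: [0.4548, 0.1662, 0.1485]
ee_rot: [-0.001, -0.022, 1.0, -0.0]
ft_force: [0.3, -0.5, 0.1]
finger_gap: 0.0428
grip_force: 0.0
```

Emit:
drive_tool --pt "0 0 2" --pt "0 0 2" --pt "0 0 2" --pt "0 0 2" --pt "0 0 1.3" --pt "0 0 0" --pt "0 0 0" --spin '[0, 0, 0, 0, 0, 0, 0]'

```text
time: 12.95
ee_pos: [0.4563, 0.1665, 0.057]
ee_rot: [0.001, -0.022, 1.0, 0.0]
ft_force: [0.3, 0.4, -0.3]
finger_gap: 0.0427
grip_force: 0.0
```

Emit:
drive_tool --pt "0 0 0" --pt "0 0 0" --pt "0 0 0" --pt "0 0 0" --pt "0 0 0" --pt "0 0 0" --spin '[0, 0, 0, 0, 0, 0]' --grip 1

```text
time: 13.55
ee_pos: [0.4564, 0.1662, 0.0574]
ee_rot: [0.001, -0.022, 1.0, -0.0]
ft_force: [0.3, -2.1, 6.8]
finger_gap: 0.0141
grip_force: 48.8
```

Emit:
drive_tool --pt "0 -0.03 -0.63" --pt "0 -0.1 -0.62" --pt "0 -0.16 -0.61" --pt "0 -0.23 -0.59" --pt "0 -0.28 -0.56" --spin '[0, 0, 0, 0, 0]'

```text
time: 14.05
ee_pos: [0.4567, 0.1585, 0.0869]
ee_rot: [0.001, -0.022, 1.0, 0.0]
ft_force: [5.2, -0.6, -7.5]
finger_gap: 0.0141
grip_force: 48.8
```

Emit:
drive_tool --pt "0 -0.34 -0.53" --pt "0 -0.4 -0.49" --pt "0 -0.44 -0.44" --pt "0 -0.49 -0.4" --pt "0 -0.53 -0.34" --pt "0 -0.56 -0.28" --pt "0 -0.59 -0.23" --pt "0 -0.61 -0.16" --pt "0 -0.62 -0.1" --pt "0 -0.62 -0.03" --spin '[0, 0, 0, 0, 0, 0, 0, 0, 0, 0]'

```text
time: 15.05
ee_pos: [0.4591, 0.1085, 0.1175]
ee_rot: [0.001, -0.021, 1.0, 0.003]
ft_force: [3.7, 6.2, -2.1]
finger_gap: 0.0144
grip_force: 49.3
```

Emit:
drive_tool --pt "0 -0.63 0.03" --pt "0 -0.62 0.1" --pt "0 -0.61 0.16" --pt "0 -0.59 0.23" --pt "0 -0.56 0.28" --pt "0 -0.53 0.34" --pt "0 -0.49 0.4" --pt "0 -0.44 0.44" --pt "0 -0.4 0.49" --pt "0 -0.34 0.53" --spin '[0, 0, 0, 0, 0, 0, 0, 0, 0, 0]'

```text
time: 16.05
ee_pos: [0.4617, 0.0548, 0.0883]
ee_rot: [0.002, -0.022, 1.0, 0.001]
ft_force: [0.8, 0.2, 5.9]
finger_gap: 0.0141
grip_force: 50.0
```

Emit:
drive_tool --pt "0 -0.28 0.56" --pt "0 -0.23 0.59" --pt "0 -0.16 0.61" --pt "0 -0.1 0.62" --pt "0 -0.03 0.63" --pt "0 0 0" --pt "0 0 0" --spin '[0, 0, 0, 0, 0, 0, 0]'

```text
time: 16.75
ee_pos: [0.4621, 0.0463, 0.0574]
ee_rot: [0.001, -0.022, 1.0, -0.0]
ft_force: [2.7, -2.2, 3.5]
finger_gap: 0.0145
grip_force: 50.1
```

Emit:
drive_tool --pt "0 0 0.2" --pt "0 0 0.1" --pt "0 0 0" --spin '[0, 0, 0]'

```text
time: 17.05
ee_pos: [0.4621, 0.0463, 0.057]
ee_rot: [0.002, -0.022, 1.0, -0.0]
ft_force: [-3.2, -2.5, 29.3]
finger_gap: 0.0143
grip_force: 52.4
```

Emit:
drive_tool --pt "0 0 -0.2" --pt "0 0 0" --pt "0 0 0" --pt "0 0 0" --pt "0 0 0" --spin '[0, 0, 0, 0, 0]' --grip 0.5

```text
time: 17.55
ee_pos: [0.4602, 0.0466, 0.0548]
ee_rot: [-0.001, -0.022, 1.0, 0.0]
ft_force: [-0.3, 0.0, -0.1]
finger_gap: 0.0427
grip_force: 0.0
```

Emit:
drive_tool --pt "0 0 -0.5" --pt "0 0 -1.5" --pt "0 0 -2" --pt "0 0 -2.5" --pt "0 0 -2.5" --pt "0 0 -2.5" --pt "0 0 -2.5" --pt "4 1 -1" --pt "4 1 0" --pt "0 0 0" --spin '[0, 0, 0, 0, 0, 0, 0, 0, 0, 0]'

```text
time: 18.55
ee_pos: [0.374, 0.0637, 0.2051]
ee_rot: [-0.003, -0.023, 1.0, 0.0]
ft_force: [0.1, 0.3, 0.0]
finger_gap: 0.0428
grip_force: 0.0
```

Run:
```python
from h import *
a=grab('scene','scene6'); b=grab('top','top6')
s=manip.state(); print(s['time'],s['ee_pos'],s['ft_force'])
o=np.zeros((600,800,3),np.uint8)
o[:,:400]=cv2.resize(a['color'][170:290,290:370],(400,600),interpolation=cv2.INTER_CUBIC)
o[:,400:]=cv2.resize(b['color'][130:310,240:360],(400,600),interpolation=cv2.INTER_CUBIC)
cv2.imwrite('pics/c6.png',o[...,::-1])
```

```text
18.65 [0.37951825 0.06303885 0.20574562] [ 0.88087526 -0.13509127 -0.04144708]
```

View pics/c6.png

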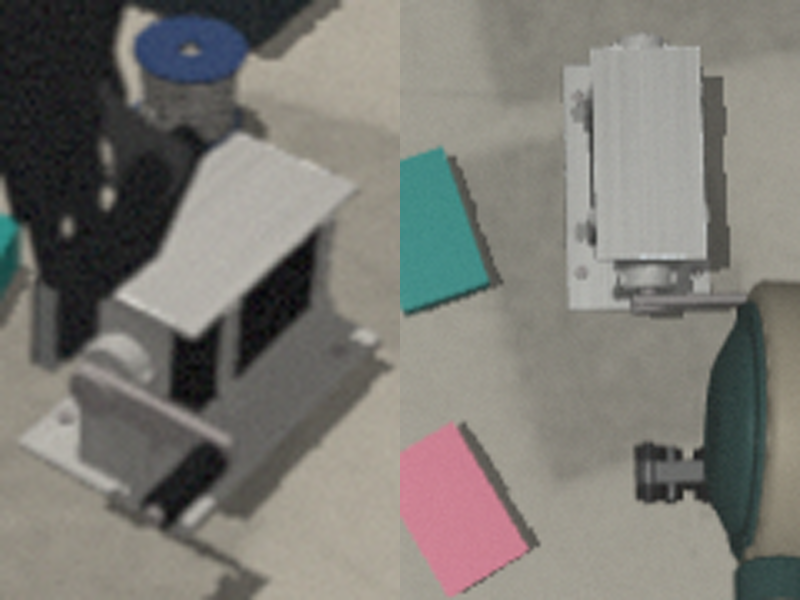

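The cradle is fully over, with its plate up and level and the handle on the −y side at axis height. The trays are still closed beneath it and the gripper is clear, so I hand in.

```bash
python3 -c "
from workcell import manip; print(manip.hand_in())"
```

```text
the job is handed in; nothing more can be done
None
```

The matching tray is clipped on and the cradle turned its full half turn to the stop, at about 19 s on the clock. I handed the job in with the gripper clear and the small tray untouched; the transformers are hidden inside the closed trays, so I did not see them pins up.

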